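Hold the sprung gear guard at its trip index

TASK

This gear drive is on the bench to have its guard interlock set. First make its terminals safe: press both hinged terminal covers down until the clip snaps over each and holds it fully shut. Only then take the gear guard by the grip on its front edge, raise it against its spring until its steel pointer lines up with the brass index clamped on the quadrant, and finish while still holding it there, quite still, so that the switch can be set; do not shift the index, and leave the dish and tools lying round the drive alone.

Things in the scene. Friction and masses are not known exactly. Their poses are not given: they have to be found in the camera images.
- drive_unit: small gear drive on a bed plate 205 x 320 mm, fixed to the bench: grey gear case 150 x 150 x 88 mm at its left (+y), motor along y at the back right (top 97 mm up), low terminal housing (88 x 112 mm, 50 mm high) in front of the motor. Origin on the bench under the bed plate's middle; x points to its back (away from the robot at yaw 0), y to its left, z up
- guard_lid (a joint): sprung sheet lid of the gear case, 160 mm wide, hinged along y on the case's back top rim. 0 = shut; grows as the front edge is raised, up to 1.4 rad. A torsion spring pulls it shut all the way (about 3 N at the grip when shut, 6 N at 0.75 rad); it falls shut when let go
- guard_hinge (a point): fixed point on the guard's hinge axis (which runs along the unit's y), level with the middle of the grip; 92 mm above the bench
- guard_grip (a point): centre of the guard's lifting grip: a black plastic tongue 46 mm long (x), 20 mm wide (y), 16 mm thick, standing out level from the middle of the lid's front edge, free air under it, 96 mm above the bench when shut, the case's front wall 39 mm behind this point. Swings and tilts with the lid, 0.189 m from guard_hinge in front and 4 mm above the hinge plane
- guard_pointer (a point): tip of the thin steel pointer on the lid's left edge, 122 mm from the hinge axis (taken in the quadrant's plane); it sweeps along the quadrant, just past its rim, as the lid is raised
- trip_index (a joint): angle at which the brass index clip is clamped in the quadrant (upright slotted aluminium sector, 4 mm thick, radius 116 mm about the guard's hinge, left of the case, ticks every 5 degrees), in rad on the scale of guard_lid: the pointer is at the index when guard_lid equals trip_index. Set between 0.38 and 0.76; stays put
- trip_mark (a point): tip of the brass index clip, 122 mm from the hinge axis, just past the quadrant's rim; guard_pointer falls on it when the two line up
- cover_left (a joint): the left one of two black hinged terminal covers, side by side 54 mm apart on the terminal housing; each 48 mm wide, 70 mm from hinge to front rim, 3 mm thick. 0 = shut (top 53 mm above the bench); grows as the rim rises; starts at 0.55 to 1.1 and stays at any angle it is left. The rim meets its clip at 0.15, is forced past it and below 0.08 is held at 0
- cover_left_hinge (a point): fixed point on the left cover's hinge axis (along the unit's y), at mid width, 50 mm above the bench, at the back of the housing; the cover lies in front of it (unit -x)
- cover_left_rim (a point): middle of the front rim of the left cover, top side; moves with the cover. The clip, a sprung steel leaf 18 mm wide, stands in front of the shut rim, its nib 6 mm above it; to force the rim past the nib takes about 6 N on the rim
- cover_right (a joint): the right one of two black hinged terminal covers, side by side 54 mm apart on the terminal housing; each 48 mm wide, 70 mm from hinge to front rim, 3 mm thick. 0 = shut (top 53 mm above the bench); grows as the rim rises; starts at 0.55 to 1.1 and stays at any angle it is left. The rim meets its clip at 0.15, is forced past it and below 0.08 is held at 0
- cover_right_hinge (a point): fixed point on the right cover's hinge axis (along the unit's y), at mid width, 50 mm above the bench, at the back of the housing; the cover lies in front of it (unit -x)
- cover_right_rim (a point): middle of the front rim of the right cover, top side; moves with the cover. The clip, a sprung steel leaf 18 mm wide, stands in front of the shut rim, its nib 6 mm above it; to force the rim past the nib takes about 6 N on the rim
- red_dish: red dish, 94 mm across and 27 mm high, lying left of the unit; a bystander. Origin under its centre.
- spanner_13: small spanner 161 mm long, 6 mm thick, lying in front of the unit; a bystander. Origin under its middle, length along its y.
- combination_pliers: pliers 177 mm long, 12 mm thick, lying right of the unit; a bystander. Origin under their middle, length along their y.

How it is judged:
By the outcome, as a careful person would: the job done as asked, in the order asked, and still so for the second after the job is handed in, while the arm keeps its last pose, push and grip.
It also fails if it takes over 64 s, if anything falls off the work surface, if the arm or the gripper's body presses on something with over 40 N, if the wrist force passes 120 N, or if a joint passes its speed limit or range.

ROBOT

A 6-joint arm with a two-finger parallel gripper is mounted at the origin on a cart in front of the work surface, level with it; the furniture and walls round the work are solid. World frame = base frame: x ahead of the robot, y to its left, z up, the work surface at z = 0. Lengths are in m, angles in rad, forces in N, time in s.
With the tool pointing down it reaches from about 0.4 to 0.925 m from the base axis. Payload 3.4 kg.
Tool frame: the origin (TCP) lies between the finger pads; the fingertips stand 17 mm ahead of it and the grasp point (between the pads) lies 2 mm behind it; z points along the fingers, y is the line along which they close (so a half turn about z gives the same grasp; the last joint's range is limited). The gripper opens to 85 mm and grips with 20 to 120 N. Pads are 22 mm wide; open, the fingers measure 114 mm over their backs; the gripper's body (76 mm by 85 mm) begins 54 mm behind the grasp point. The pads swing forward as they close: fully open they stand 13 mm farther back than shut.
Start: joints at [-1.361, 0.307, 1.506, -0, 1.328, -0.073], TCP at [0.161, -0.552, 0.248] pointing down, gripper open.
Joint ranges: [-3.12, 3.12], [-1.05, 2.28], [0.14, 2.33], [-1.42, 4.57], [0.1, 2.73], [-2.68, 2.68]. Speed limits (rad/s): [2.57, 2.57, 3.14, 3.14, 3.14, 3.14].

INTERFACE

Orientations are given as a rotation vector (axis times angle).
In Python, from workcell import arm gives the robot as it stands.
- The arm moves only by the shell command python3 drive.py 'ROWS' [FORCE]. ROWS is a JSON list of rows, 1 to 10 of them, each an object with the fields finger_gap (the finger opening in m), dx, dy, dz (the shift in shares of the most that a row can go, 1 being 62.5 mm), rx, ry, rz (a rotation vector in shares of 90 degrees (1.0 is 90 degrees)); a field left out counts as zero (the opening has to be given); each row shifts and turns the commanded pose from where the row before left it, along the tool's axes as they then stand; what a row does not reach is not made up. A row lasts 1/8 s, in which the tool goes at most 0.0625 m and 0.188 rad, less where a joint would pass 70% of its speed; a pose out of reach is approached as far as the arm can. The fingers move at their own pace and stop on an object; FORCE is the grip in N (left out, the last holds). Time passes only in rows, so rows that do not move let the fingers close. It prints the time, the measured TCP pose, the force, the opening and the grip force at its end. Input that does not fit is refused with a message, and nothing moves.
- arm.get_obs(): the state, without advancing time (a new reading comes with each control period).
- arm.capture(name): name is "side" or "top"; returns (picture, depth): 480x640x3 uint8, red, green, blue; 480x640 float32, m along the optical axis (not along the pixel's ray), 0 where there is no reading.
- arm.get_calibration(name): a dict with "K" (3x3 intrinsics, pixels), "rvec" (rotation vector, rad) and "tvec" (3), from world to camera coordinates, as OpenCV has them. Camera axes: x right, y down, z forward; pixel columns grow to the right and rows downward; lengths in m; the calibration is good to about 2 mm. A picture is of the moment at which its call begins. get_calibration takes no time and is no camera call.
- arm.hand_in(): hands the job in; it is judged then, once.
The state is a dict: "time_s": time; "joints": joint angles; "qvel": joint speeds; "joint_torque": joint torques, N m; "tool_pos": TCP position; "tcp_rot": TCP orientation; "wrist_force": force on the tool from outside, world axes, zero at the start; "moment": the same for the moment, N m; "width": finger opening in m; "grasp_force": force on a finger pad.
Only numpy, scipy, OpenCV 4.12 (cv2) and the standard library are available. Lean on these libraries where they do the work, as an engineer would, in place of code of your own. Each camera call takes 0.05 s, during which the arm holds its last target. There are 200 camera calls.

## Working session

There is one attempt and no reset: what is moved stays moved. The work goes in short steps, Python scripts to look and compute and a shell command to move; the robot and the scene stay as the last step left them, time stands still between calls to the robot, and variables do not carry over. Pictures are saved under pics/ and viewed, at most 10 in all, crops included, and the job is handed in when it is done.

```bash
ls; mkdir -p pics; cat > h.py <<'E'
import numpy as np, cv2
from workcell import arm
from scipy.spatial.transform import Rotation as R
def snap(n,name):
    im,d=arm.capture(n); cv2.imwrite(f'pics/{name}.png',im[:,:,::-1]); np.save(f'pics/{name}.npy',d); return im,d
def world(n,d,u,v,r=1):
    c=arm.get_calibration(n); K=np.array(c['K']); Rm=R.from_rotvec(np.ravel(c['rvec'])).as_matrix()
    w=d[v-r:v+r+1,u-r:u+r+1]; z=np.median(w[w>0])
    p=np.linalg.inv(K)@[u,v,1]*z
    return Rm.T@(p-np.ravel(c['tvec']))
def pix(n,P):
    c=arm.get_calibration(n); return cv2.projectPoints(np.array(P,float).reshape(-1,3),np.array(c['rvec'],float),np.array(c['tvec'],float),np.array(c['K'],float),None)[0][:,0]
E
python3 - <<'E'
from h import *
for n in('side','top'):
    snap(n,n+'0'); c=arm.get_calibration(n); print(n,R.from_rotvec(np.ravel(c['rvec'])).as_matrix().round(2).tolist(),np.ravel(c['tvec']),np.array(c['K'])[0])
o=arm.get_obs(); print(o)
E
```

```text
drive.py
pics
workcell.py
side [[-1.0, 0.07, -0.01], [0.04, 0.42, -0.91], [-0.06, -0.91, -0.42]] [0.54968983 0.06068257 1.29754289] [612.2170319    0.         314.04766221]
top [[-0.04, -1.0, 0.0], [-0.98, 0.04, -0.2], [0.2, -0.01, -0.98]] [0.0236481  0.58878026 0.83960938] [448.96614389   0.         318.52892197]
{'time_s': 0.1, 'joints': array([-1.36053015e+00,  3.07504159e-01,  1.50754141e+00,  7.91110366e-06,
        1.32840928e+00, -7.35432994e-02]), 'qvel': array([ 0.00098839,  0.00070385, -0.00208764,  0.00024198, -0.00120623,
        0.00041057]), 'joint_torque': array([ 3.87168211e-04, -4.58528638e+01, -2.52607799e+01,  5.24165125e-05,
        5.62388857e-03, -1.24603721e-05]), 'tool_pos': array([ 0.16083879, -0.55142553,  0.24747022]), 'tcp_rot': array([-3.10817537e+00, -4.44046392e-01,  1.87667175e-04]), 'wrist_force': array([-0.15059775,  0.96898263, -0.1436201 ]), 'moment': array([-0.00385659,  0.00934093,  0.03716726]), 'grasp_force': 0.0, 'width': 0.08537346913710239}
```

View pics/side0.png

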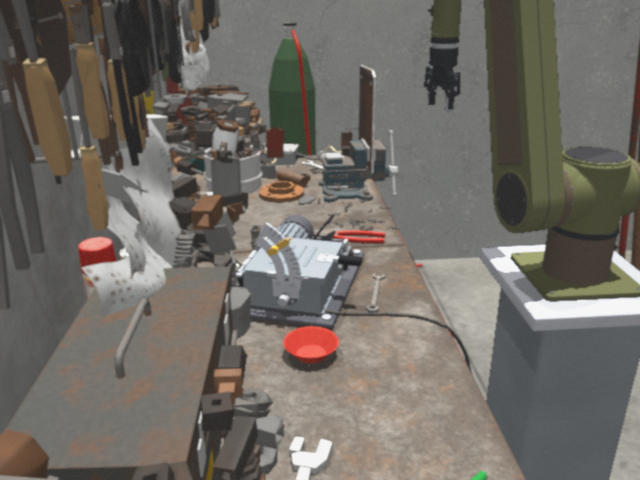

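View pics/top0.png

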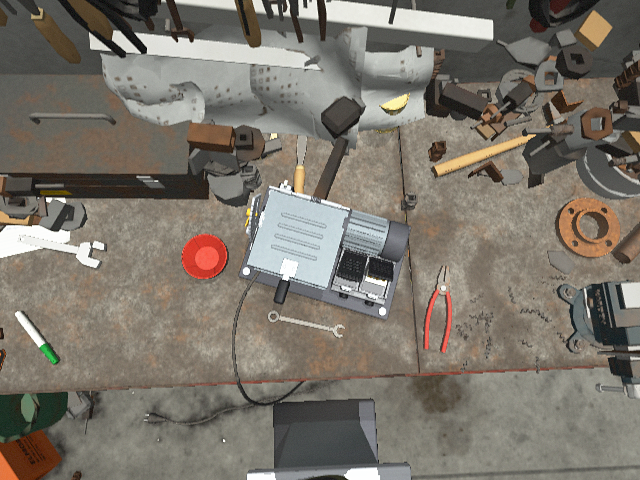

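```bash
python3 - <<'E'
import cv2
a=cv2.imread('pics/top0.png')[175:325,230:420]; cv2.imwrite('pics/tc.png',cv2.resize(a,None,fx=4,fy=4,interpolation=cv2.INTER_CUBIC))
a=cv2.imread('pics/side0.png')[205:325,235:375]; cv2.imwrite('pics/sc.png',cv2.resize(a,None,fx=5,fy=5,interpolation=cv2.INTER_CUBIC))
E
```

```text
(no output)
```

View pics/tc.png

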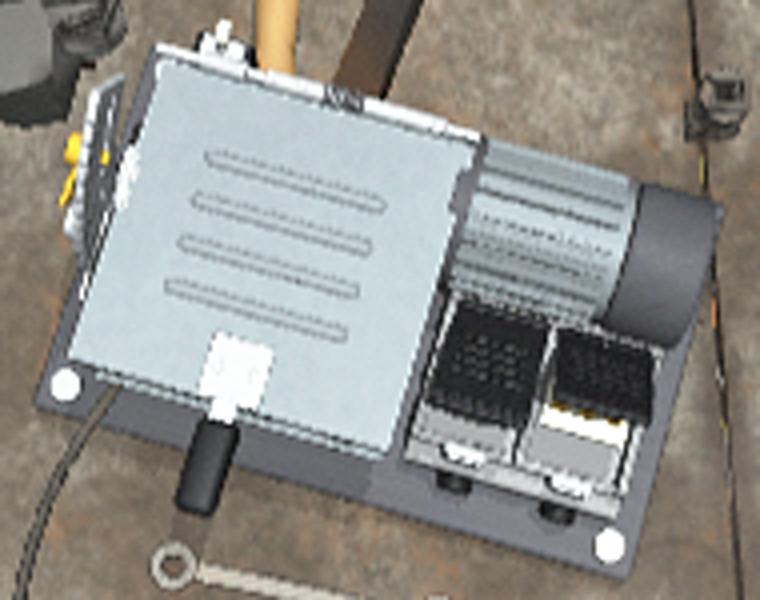

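View pics/sc.png

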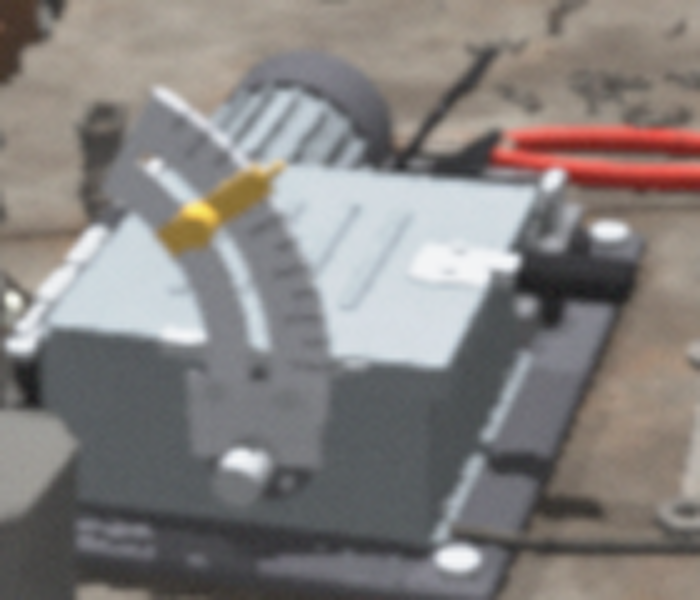

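```bash
cat >> h.py <<'E'
def ray(n,u,v):
    c=arm.get_calibration(n); K=np.array(c['K']); Rm=R.from_rotvec(np.ravel(c['rvec'])).as_matrix()
    return -Rm.T@np.ravel(c['tvec']), Rm.T@(np.linalg.inv(K)@[u,v,1])
def atz(n,u,v,z):
    o,d=ray(n,u,v); return o+d*(z-o[2])/d[2]
E
python3 - <<'E'
from h import *
d=np.load('pics/top0.npy')
P=lambda x,y:(230+x/4,175+y/4)
for nm,x,y in [('plateLF',45,400),('plateRF',620,570),('lidmid',270,260),('lidBL',168,65),('lidBR',470,142),('lidFL',82,355),('lidFR',382,447),('grip',207,466),('gripend',193,500),('gripback',222,432),('coverL mid',490,365),('covL rim',478,404),('covL back',505,322),('coverR',603,375),('covR rim',603,408),('covR back',612,340),('motor',560,215),('hous',465,435),('housR',575,465)]:
    u,v=P(x,y); print(nm,world('top',d,round(u),round(v)).round(3))
for nm,x,y,z in [('plateLF',38,405,.012),('plateRF',625,578,.012),('plateRB',720,205,.012),('BL',160,55,.095),('BR',480,135,.095),('FL',72,360,.095),('FR',388,458,.095),('g',207,466,.104)]:
    print(nm,atz('top',*P(x,y),z).round(4))
E
```

```text
plateLF [0.532 0.161 0.014]
plateRF [ 0.431 -0.131  0.015]
lidmid [0.584 0.038 0.096]
lidBL [0.685 0.085 0.092]
lidBR [ 0.641 -0.062  0.09 ]
lidFL [0.542 0.131 0.093]
lidFR [ 0.492 -0.012  0.092]
grip [0.485 0.07  0.103]
gripend [0.47  0.078 0.103]
gripback [0.502 0.063 0.102]
coverL mid [ 0.532 -0.065  0.075]
covL rim [ 0.511 -0.059  0.091]
covL back [ 0.554 -0.076  0.056]
coverR [ 0.522 -0.119  0.085]
covR rim [ 0.504 -0.115  0.109]
covR back [ 0.545 -0.13   0.052]
motor [ 0.6   -0.103  0.092]
hous [ 0.502 -0.054  0.034]
housR [ 0.485 -0.109  0.034]
plateLF [0.5296 0.1645 0.012 ]
plateRF [ 0.4279 -0.1333  0.012 ]
plateRB [ 0.6205 -0.1983  0.012 ]
BL [0.6892 0.089  0.095 ]
BR [ 0.6417 -0.0659  0.095 ]
FL [0.5396 0.1342 0.095 ]
FR [ 0.4866 -0.0136  0.095 ]
g [0.4858 0.0708 0.104 ]
```

```bash
cat >> h.py <<'E'
YAW=-0.325; C=np.array([.575,-.017,0]); U=R.from_euler('z',YAW)
def u2w(p): return U.apply(p)+C
def w2u(p): return U.inv().apply(np.asarray(p)-C)
# tool down, tool x = unit x, tool y=-unit y; tilt>0: tool leans so that it points to -x (as lid raised)
def rot(tilt=0): return U*R.from_euler('y',tilt)*R.from_euler('x',np.pi)
def goto(pu,tilt=0):
    o=arm.get_obs(); T=R.from_rotvec(o['tcp_rot'])
    d=T.inv().apply(u2w(pu)-o['tool_pos']); r=(T.inv()*rot(tilt)).as_rotvec()
    print('tcp u',w2u(o['tool_pos']).round(4),'d',d.round(4),'r',r.round(3),'F',o['wrist_force'].round(1),'t',o['time_s'])
E
python3 - <<'E'
from h import *
print(rot(0).as_matrix().round(2).tolist(), rot(.3).apply([0,0,1]))
goto([-.028,-.1145,.19])
# quadrant plane
d=np.load('pics/side0.npy')
for x,y in [(220,400),(290,400),(200,220),(310,320),(130,170),(245,300),(265,180)]:
    print(x,y,w2u(world('side',d,round(235+x/5),round(205+y/5))).round(3))
d=np.load('pics/top0.npy')
for x,y in [(72,160),(95,120),(90,200)]:
    print(x,y,w2u(world('top',d,round(230+x/4),round(175+y/4),0)).round(3))
E
```

```text
[[0.95, -0.32, -0.0], [-0.32, -0.95, -0.0], [-0.0, 0.0, -1.0]] [-0.28004994  0.0943622  -0.95533649]
tcp u [-0.2218 -0.6387  0.2475] d [ 0.4588 -0.3191  0.0581] r [-0.002  0.     0.609] F [-0.2  1.  -0.1] t 0.1
220 400 [0.003 0.143 0.073]
290 400 [-0.025  0.146  0.078]
200 220 [0.004 0.153 0.15 ]
310 320 [-0.032  0.142  0.109]
130 170 [0.033 0.143 0.162]
245 300 [0.003 0.108 0.097]
265 180 [-0.018  0.145  0.164]
72 160 [-0.     0.149  0.151]
95 120 [0.013 0.137 0.184]
90 200 [-0.015  0.138  0.145]
```

The manual's scale: shifts go in shares of 62.5 mm and turns go in shares of 90 degrees. Converting my numbers, 0.046 m is 0.736, -0.032 m is -0.512.

```bash
python3 drive.py '[{"finger_gap": 0,"dx": 0.736,"dy": -0.512,"dz": 0.064},{"finger_gap": 0,"dx": 0.736,"dy": -0.512,"dz": 0.064},{"finger_gap": 0,"dx": 0.736,"dy": -0.512,"dz": 0.064},{"finger_gap": 0,"dx": 0.736,"dy": -0.512,"dz": 0.064},{"finger_gap": 0,"dx": 0.736,"dy": -0.512,"dz": 0.064},{"finger_gap": 0,"dx": 0.736,"dy": -0.512,"dz": 0.064},{"finger_gap": 0,"dx": 0.736,"dy": -0.512,"dz": 0.064},{"finger_gap": 0,"dx": 0.736,"dy": -0.512,"dz": 0.064},{"finger_gap": 0,"dx": 0.736,"dy": -0.512,"dz": 0.064},{"finger_gap": 0,"dx": 0.736,"dy": -0.512,"dz": 0.064}]' 40; python3 drive.py '[{"finger_gap": 0,"rz": 0.0968},{"finger_gap": 0,"rz": 0.0968},{"finger_gap": 0,"rz": 0.0968},{"finger_gap": 0,"rz": 0.0968},{"finger_gap": 0}]'
python3 - <<'E'
from h import *
goto([-.028,-.1145,.15])
o=arm.get_obs(); print(o['joints'].round(2),o['width'])
p=np.array
for uv in [(291.6,238)]:
    o,d=ray('side',*uv); o=w2u(o); d=U.inv().apply(d)
    for y in (.138,.1425,.147):
        q=o+d*(y-o[1])/d[1]; print(q.round(4),'ang',np.arctan2(q[2]-.092,.076-q[0]),np.hypot(q[2]-.092,.076-q[0]))
E
```

```text
time_s: 1.35
tool_pos: [0.5137, -0.1144, 0.2079]
tcp_rot: [-3.11, -0.445, 0.001]
wrist_force: [0.4, -0.1, 0.2]
width: 0.0001
grasp_force: 0.0
time_s: 1.98
tool_pos: [0.5126, -0.1159, 0.2079]
tcp_rot: [-3.101, 0.504, 0.001]
wrist_force: [-0.0, -0.3, -0.4]
width: -0.0
grasp_force: 0.0
tcp u [-0.0275 -0.1136  0.2079] d [-0.0004  0.0009  0.0579] r [0.    0.001 0.002] F [-0.  -0.3 -0.4] t 1.975
[-0.3   0.27  1.67 -0.    1.2   1.59] -2.5646710375307573e-05
[-0.0224  0.138   0.1673] ang 0.6533361120128687 0.12390040378591155
[-0.0238  0.1425  0.1694] ang 0.6597778635393581 0.12625538389734658
[-0.0251  0.147   0.1715] ang 0.6659834590495829 0.12861541113976627
```

Converted, 0.035 m is 0.56, 0.03 m is 0.48.

```bash
python3 drive.py '[{"finger_gap": 0,"dz": 0.56},{"finger_gap": 0,"dz": 0.48},{"finger_gap": 0,"dz": 0.24},{"finger_gap": 0,"dz": 0.24},{"finger_gap": 0,"dz": 0.208},{"finger_gap": 0,"dz": 0.192}]'; python3 drive.py '[{"finger_gap": 0,"dx": -0.128,"dz": 0.032},{"finger_gap": 0,"dx": -0.144,"dz": 0.032},{"finger_gap": 0,"dz": 0.064},{"finger_gap": 0}]';python3 - <<'E'
from h import *
goto([-.045,-.1145,.07])
E
```

```text
time_s: 2.72
tool_pos: [0.514, -0.1164, 0.0881]
tcp_rot: [3.1, -0.506, 0.003]
wrist_force: [0.4, 0.6, 0.1]
width: -0.0004
grasp_force: 0.2
time_s: 3.22
tool_pos: [0.4968, -0.1105, 0.0803]
tcp_rot: [3.1, -0.507, 0.0]
wrist_force: [-0.3, -0.1, -0.7]
width: 0.0003
grasp_force: 0.0
tcp u [-0.0443 -0.1136  0.0803] d [-0.0007  0.0009  0.0103] r [ 0.    -0.     0.001] F [-0.3 -0.1 -0.7] t 3.225
```

Little force, as expected for freely turning covers. Now press down with force readings.

Converted, 0.004 m is 0.064, 0.003 m is 0.048.

```bash
for i in 1; do python3 drive.py '[{"finger_gap": 0,"dz": 0.064},{"finger_gap": 0,"dz": 0.048}]'; python3 drive.py '[{"finger_gap": 0,"dz": 0.032},{"finger_gap": 0,"dz": 0.016}]'; python3 drive.py '[{"finger_gap": 0,"dz": 0.032},{"finger_gap": 0}]'; done; python3 - <<'E'
from h import *
goto([-.045,-.1145,.07])
snap('top','t1')
E
```

```text
time_s: 3.48
tool_pos: [0.497, -0.1106, 0.0743]
tcp_rot: [3.1, -0.507, 0.001]
wrist_force: [-2.6, 0.9, 6.8]
width: 0.0
grasp_force: 3.2
time_s: 3.72
tool_pos: [0.4972, -0.1107, 0.0702]
tcp_rot: [3.1, -0.507, 0.001]
wrist_force: [-0.7, -0.5, -0.1]
width: -0.0001
grasp_force: 0.1
time_s: 3.98
tool_pos: [0.4972, -0.1107, 0.0694]
tcp_rot: [3.1, -0.507, 0.001]
wrist_force: [-2.8, 0.4, 11.6]
width: 0.0004
grasp_force: 6.0
tcp u [-0.0438 -0.1136  0.0694] d [-0.0012  0.0009 -0.0006] r [ 0.    -0.001  0.001] F [-2.8  0.4 11.6] t 3.975
```

Converted, -0.04 m is -0.64, -0.03 m is -0.48.

```bash
python3 drive.py '[{"finger_gap": 0,"dz": -0.48},{"finger_gap": 0,"dz": -0.64},{"finger_gap": 0,"dx": 0.128,"dy": -0.48},{"finger_gap": 0,"dy": -0.392},{"finger_gap": 0,"dz": 0.48},{"finger_gap": 0,"dz": 0.24},{"finger_gap": 0,"dz": 0.208},{"finger_gap": 0,"dx": -0.128,"dz": 0.032},{"finger_gap": 0,"dz": 0.048}]'; python3 drive.py '[{"finger_gap": 0,"dz": 0.064},{"finger_gap": 0,"dz": 0.048}]';python3 drive.py '[{"finger_gap": 0,"dz": 0.032},{"finger_gap": 0,"dz": 0.016}]'; python3 - <<'E'
from h import *
goto([-.045,-.060,.07])
E
```

```text
time_s: 5.15
tool_pos: [0.5158, -0.0596, 0.0772]
tcp_rot: [3.1, -0.508, 0.007]
wrist_force: [-1.6, -0.8, 17.5]
width: -0.0003
grasp_force: 8.1
time_s: 5.4
tool_pos: [0.5144, -0.0592, 0.0693]
tcp_rot: [3.1, -0.508, 0.003]
wrist_force: [-1.0, 0.1, 13.6]
width: 0.0001
grasp_force: 6.9
time_s: 5.65
tool_pos: [0.5145, -0.0591, 0.0683]
tcp_rot: [3.1, -0.507, 0.003]
wrist_force: [-6.7, 1.2, 30.8]
width: 0.0
grasp_force: 15.5
tcp u [-0.0439 -0.0593  0.0683] d [-0.0011  0.0007 -0.0017] r [-0.    -0.002  0.001] F [-6.7  1.2 30.8] t 5.65
```

Converted, -0.06 m is -0.96, -0.05 m is -0.8.

```bash
python3 drive.py '[{"finger_gap": 0,"dz": -0.8},{"finger_gap": 0,"dz": -0.96},{"finger_gap": 0.05,"dz": -0.48},{"finger_gap": 0.05,"dx": -0.736,"dy": -0.912},{"finger_gap": 0.05,"dx": -0.736,"dy": -0.912},{"finger_gap": 0.05}]'; python3 - <<'E'
from h import *
goto([-.136,.0547,.162],-.35)
im,d=snap('top','t2')
a=im[175:325,230:420,::-1]; cv2.imwrite('pics/t2c.png',cv2.resize(a,None,fx=4,fy=4,interpolation=cv2.INTER_CUBIC))
for x,y in [(440,420),(480,365),(560,450),(600,375)]: print(w2u(world('top',d,230+x//4,175+y//4)).round(3))
E
```

```text
time_s: 6.4
tool_pos: [0.4675, 0.0615, 0.2051]
tcp_rot: [-3.101, 0.499, 0.005]
wrist_force: [0.8, -0.7, -0.5]
width: 0.05
grasp_force: 0.0
tcp u [-0.1269  0.04    0.2051] d [-0.0089 -0.0147  0.0432] r [-0.001  0.353  0.006] F [ 0.8 -0.7 -0.5] t 6.4
[-0.056 -0.044  0.053]
[-0.023 -0.056  0.053]
[-0.053 -0.105  0.052]
[-0.01  -0.115  0.052]
```

View pics/t2c.png

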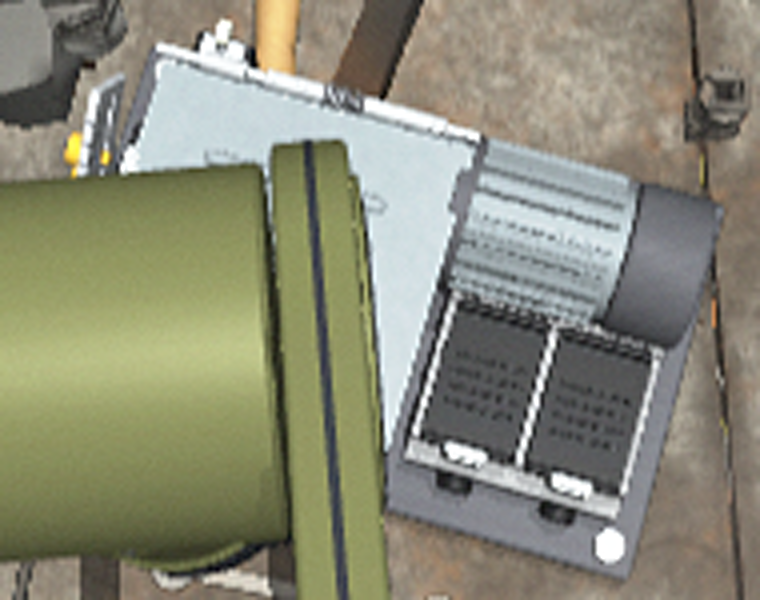

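Both covers are flat at 52–53 mm with the clips (crop 465,452 and 570,485) over their rims. Next, the grip approach.

Converted, -0.015 m is -0.24, -0.009 m is -0.144, 0.176 rad is 0.112.

```bash
python3 drive.py '[{"finger_gap": 0.05,"dx": -0.144,"dy": -0.24,"ry": 0.112},{"finger_gap": 0.05,"ry": 0.112},{"finger_gap": 0.05}]'; python3 - <<'E'
from h import *
goto([-.136,.0547,.162],-.35)
goto([-.112,.0547,.094],-.35)
E
```

```text
time_s: 6.82
tool_pos: [0.4624, 0.0745, 0.2034]
tcp_rot: [2.998, -0.486, 0.524]
wrist_force: [-0.5, -0.6, 0.8]
width: 0.0502
grasp_force: 0.0
tcp u [-0.136   0.0508  0.2034] d [-0.0141 -0.0041  0.0389] r [0.003 0.004 0.004] F [-0.5 -0.6  0.8] t 6.825
tcp u [-0.136   0.0508  0.2034] d [-0.0146 -0.0043  0.111 ] r [0.003 0.004 0.004] F [-0.5 -0.6  0.8] t 6.825
```

Converted, 0.031 m is 0.496, 0.03 m is 0.48.

```bash
python3 drive.py '[{"finger_gap": 0.05,"dx": -0.2336,"dy": -0.0688,"dz": 0.496},{"finger_gap": 0.05,"dz": 0.48},{"finger_gap": 0.05,"dz": 0.48},{"finger_gap": 0.05,"dz": 0.32},{"finger_gap": 0.05}]'; python3 - <<'E'
from h import *
goto([-.112,.0547,.094],-.35)
im,d=snap('side','s1'); a=im[165:325,235:395,::-1]; cv2.imwrite('pics/s1c.png',cv2.resize(a,(600,600),interpolation=cv2.INTER_CUBIC))
E
```

```text
time_s: 7.45
tool_pos: [0.4937, 0.07, 0.0948]
tcp_rot: [2.997, -0.494, 0.528]
wrist_force: [0.4, 0.1, -0.3]
width: 0.0497
grasp_force: 0.0
tcp u [-0.1048  0.0565  0.0948] d [-0.0071  0.0018 -0.0017] r [ 0.003  0.001 -0.001] F [ 0.4  0.1 -0.3] t 7.45
```

View pics/s1c.png

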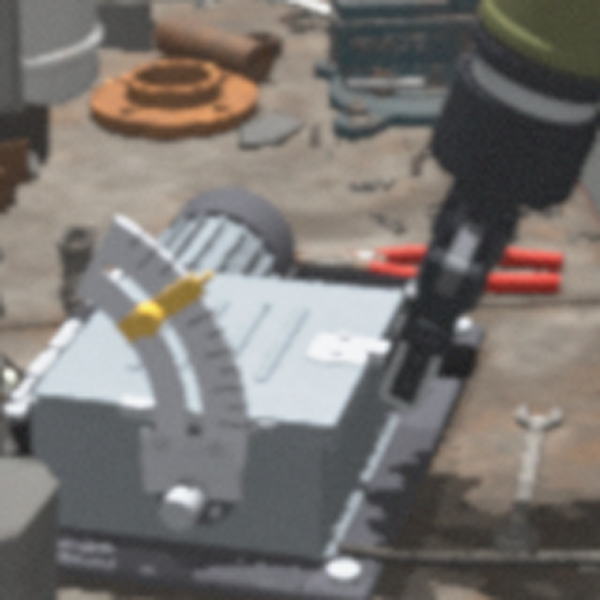

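Fingers straddle the tongue (crop ~400,370), slightly close to the case; shifting 7 mm towards the robot and closing.

Converted, -0.007 m is -0.112, 0.002 m is 0.032.

```bash
python3 drive.py '[{"finger_gap": 0.05,"dx": -0.112,"dy": 0.032},{"finger_gap": 0.03},{"finger_gap": 0},{"finger_gap": 0},{"finger_gap": 0}]' 25; python3 - <<'E'
from h import *
goto([-.112,.0547,.094],-.35)
o=arm.get_obs(); print('F unit',U.inv().apply(o['wrist_force']),o['width'],o['grasp_force'])
E
```

```text
time_s: 8.12
tool_pos: [0.4855, 0.0751, 0.0946]
tcp_rot: [3.004, -0.491, 0.539]
wrist_force: [-4.2, 16.3, 1.8]
width: 0.0196
grasp_force: 28.9
tcp u [-0.1142  0.0587  0.0946] d [0.0019 0.004  0.0013] r [-0.007 -0.004 -0.   ] F [-4.2 16.3  1.8] t 8.125
F unit [-9.14600583 14.0709867   1.83140251] 0.019625247102272193 28.924594223499298
```

Converted, -0.005 m is -0.08.

```bash
python3 drive.py '[{"finger_gap": 0,"dy": -0.08},{"finger_gap": 0},{"finger_gap": 0}]' 70;  python3 drive.py '[{"finger_gap": 0,"dx": 0.0584,"dz": -0.1395,"ry": -0.0318},{"finger_gap": 0,"dx": 0.0584,"dz": -0.1395,"ry": -0.0318},{"finger_gap": 0,"dx": 0.0584,"dz": -0.1395,"ry": -0.0318},{"finger_gap": 0}]'; python3 - <<'E'
from h import *
goto([-.112,.0547,.094],-.35)
o=arm.get_obs(); print('F unit',U.inv().apply(o['wrist_force']),o['width'],o['grasp_force'],o['moment'])
E
```

```text
time_s: 8.5
tool_pos: [0.4854, 0.0754, 0.0943]
tcp_rot: [2.997, -0.49, 0.532]
wrist_force: [-2.9, -6.1, 5.7]
width: 0.0187
grasp_force: 71.7
time_s: 9.0
tool_pos: [0.4877, 0.0747, 0.1223]
tcp_rot: [3.052, -0.5, 0.305]
wrist_force: [-2.6, -4.0, -0.8]
width: 0.0192
grasp_force: 71.0
tcp u [-0.112   0.059   0.1223] d [-0.0056  0.0042  0.0278] r [0.002 0.15  0.   ] F [-2.6 -4.  -0.8] t 9.0
F unit [-1.16799437 -4.58767549 -0.83638874] 0.019156700522267766 70.96330404281616 [-0.34227138  0.06335854 -0.11986856]
```

Forces are low and the arc follows well. Continuing to about 0.60.

Converted, -0.00872 m is -0.1395, 0.00365 m is 0.0584, -0.05 rad is -0.0318.

```bash
python3 drive.py '[{"finger_gap": 0,"dx": 0.0584,"dy": -0.008,"dz": -0.1395,"ry": -0.0318},{"finger_gap": 0,"dx": 0.0584,"dz": -0.1395,"ry": -0.0318},{"finger_gap": 0,"dx": 0.0584,"dz": -0.1395,"ry": -0.0318},{"finger_gap": 0,"dx": 0.0584,"dz": -0.1395,"ry": -0.0318},{"finger_gap": 0,"dx": 0.0584,"dz": -0.1395,"ry": -0.0318},{"finger_gap": 0,"dx": 0.0584,"dz": -0.1395,"ry": -0.0318},{"finger_gap": 0,"dx": 0.0584,"dz": -0.1395,"ry": -0.0318},{"finger_gap": 0,"dx": 0.0584,"dz": -0.1395,"ry": -0.0318},{"finger_gap": 0,"dx": 0.0584,"dz": -0.1395,"ry": -0.0318},{"finger_gap": 0}]'; python3 - <<'E'
from h import *
goto([-.112,.0547,.094],.25)
o=arm.get_obs(); print('F unit',U.inv().apply(o['wrist_force']),o['width'],o['grasp_force'],o['moment'])
im,d=snap('side','s2'); a=im[200:300,240:360,::-1]; cv2.imwrite('pics/s2c.png',cv2.resize(a,None,fx=6,fy=6,interpolation=cv2.INTER_CUBIC))
E
```

```text
time_s: 10.25
tool_pos: [0.5169, 0.0647, 0.2002]
tcp_rot: [-3.04, 0.497, 0.39]
wrist_force: [-8.2, -4.1, 2.6]
width: 0.0187
grasp_force: 71.3
tcp u [-0.0811  0.0589  0.2002] d [-0.0032  0.0037  0.1105] r [0.004 0.004 0.   ] F [-8.2 -4.1  2.6] t 10.25
F unit [-6.47093828 -6.49371291  2.5677672 ] 0.01874432741346038 71.33978962898254 [-0.52259811  0.45556174  0.12066018]
```

View pics/s2c.png

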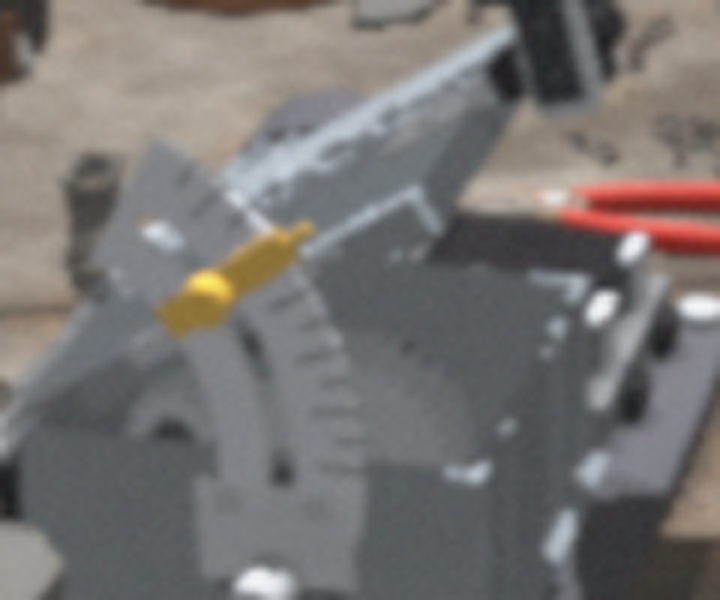

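```bash
python3 - <<'E'
from h import *
im=cv2.imread('pics/s2.png'); a=im[225:255,275:325]; cv2.imwrite('pics/s2d.png',cv2.resize(a,None,fx=14,fy=14,interpolation=cv2.INTER_CUBIC))
for y in (.134,.138,.1425):
  for th in (.55,.6,.65,.7): print(y,th,pix('side',[u2w([.076-r*np.cos(th),y,.092+r*np.sin(th)]) for r in (.122,.15)]).round(1).tolist())
E
```

```text
0.134 0.55 [[295.5, 243.3], [308.3, 237.0]]
0.134 0.6 [[293.6, 240.5], [306.0, 233.5]]
0.134 0.65 [[291.6, 237.8], [303.5, 230.1]]
0.134 0.7 [[289.4, 235.2], [300.9, 226.8]]
0.138 0.55 [[294.8, 244.2], [307.7, 237.9]]
0.138 0.6 [[293.0, 241.4], [305.4, 234.4]]
0.138 0.65 [[290.9, 238.7], [302.9, 231.0]]
0.138 0.7 [[288.8, 236.0], [300.2, 227.7]]
0.1425 0.55 [[294.1, 245.3], [307.1, 238.9]]
0.1425 0.6 [[292.2, 242.5], [304.7, 235.4]]
0.1425 0.65 [[290.2, 239.7], [302.2, 232.0]]
0.1425 0.7 [[288.1, 237.0], [299.6, 228.6]]
```

View pics/s2d.png

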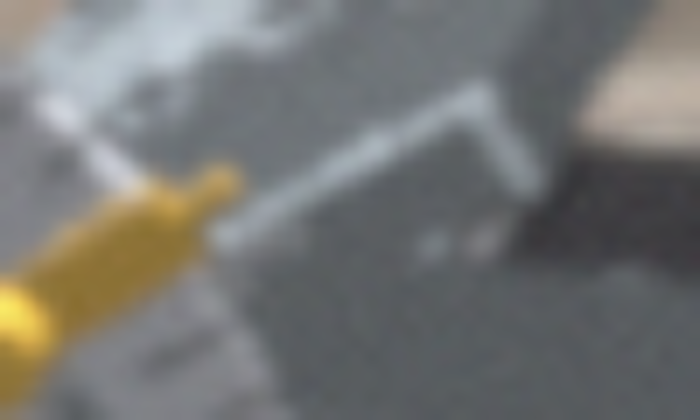

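Converted, -0.0042 m is -0.0672, 0.0018 m is 0.0288, -0.024 rad is -0.0153.

```bash
python3 drive.py '[{"finger_gap": 0,"dx": 0.0288,"dz": -0.0672,"ry": -0.0153},{"finger_gap": 0,"dx": 0.0288,"dz": -0.0672,"ry": -0.0153},{"finger_gap": 0},{"finger_gap": 0}]'; python3 - <<'E'
from h import *
goto([-.112,.0547,.094],.298)
im,d=snap('side','s3'); 
ims=[snap('side','s3_%d'%i)[0].astype(float) for i in range(8)]
a=np.mean(ims,0).astype(np.uint8)[225:255,275:325,::-1]; cv2.imwrite('pics/s3d.png',cv2.resize(a,None,fx=14,fy=14,interpolation=cv2.INTER_CUBIC))
E
```

```text
time_s: 10.8
tool_pos: [0.5216, 0.0631, 0.2072]
tcp_rot: [-3.023, 0.494, 0.461]
wrist_force: [-8.4, -3.6, 1.6]
width: 0.0194
grasp_force: 71.1
tcp u [-0.0762  0.0588  0.2072] d [-0.0005  0.0036  0.1187] r [0.005 0.004 0.001] F [-8.4 -3.6  1.6] t 10.8
```

View pics/s3d.png

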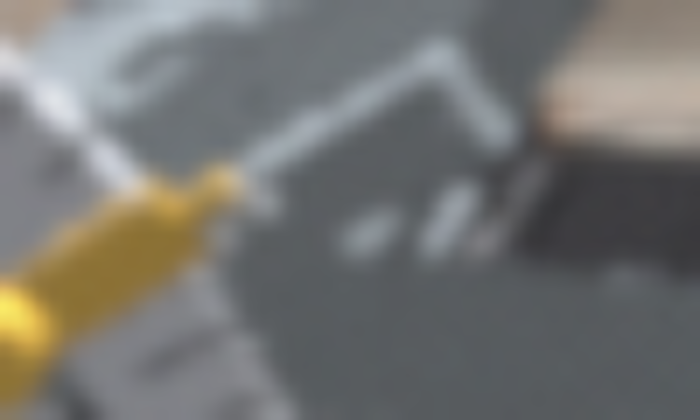

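The pointer (440,58)→(250,170) now runs into the nib end (230,182). A quick subpixel check follows.

```bash
python3 - <<'E'
from h import *
a=cv2.imread('pics/s3d.png').astype(float); 
b,g,r=a.transpose(2,0,1); yel=np.clip(r-b-20,0,None); br=cv2.GaussianBlur(b,(0,0),5)
xs=np.arange(270,425,5); ys=[]
for x in xs:
    y0=182-(x-230)*.59; w=np.arange(int(y0)-22,int(y0)+23); v=br[w,x]; v=np.clip(v-np.percentile(v,40),0,None); ys.append((w*v).sum()/v.sum())
p=np.polyfit(xs,ys,1); print('line',p,np.std(ys-np.polyval(p,xs)))
for x in range(200,246,5):
    v=yel[140:260,x]; w=np.arange(140,260); print(x,((w*v).sum()/v.sum()).round(1),v.max(),'line',np.polyval(p,x).round(1))
E
```

```text
line [ -0.58818339 311.25949437] 0.8563623768230924
200 211.7 61.0 line 193.6
205 202.8 58.0 line 190.7
210 194.3 59.0 line 187.7
215 189.9 58.0 line 184.8
220 187.8 55.0 line 181.9
225 187.3 48.0 line 178.9
230 187.4 35.0 line 176.0
235 188.0 21.0 line 173.0
240 189.0 9.0 line 170.1
245 nan 0.0 line 167.2<stdin>:9: RuntimeWarning: invalid value encountered in scalar divide
```

Converted, 0.0007 m is 0.0112, -0.0003 m is -0.0048, 0.004 rad is 0.0025.

```bash
python3 drive.py '[{"finger_gap": 0,"dx": -0.0048,"dz": 0.0112,"ry": 0.0025},{"finger_gap": 0},{"finger_gap": 0},{"finger_gap": 0},{"finger_gap": 0},{"finger_gap": 0}]'; python3 - <<'E'
from h import *
ims=[snap('side','s4_%d'%i)[0].astype(float) for i in range(8)]
A=np.mean(ims,0).astype(np.uint8)[225:255,275:325,::-1]; a=cv2.resize(A,None,fx=14,fy=14,interpolation=cv2.INTER_CUBIC).astype(float)
b,g,r=a.transpose(2,0,1); br=cv2.GaussianBlur(b,(0,0),5); yel=np.clip(r-b-20,0,None)
xs=np.arange(270,425,5); ys=[]
for x in xs:
    y0=184-(x-230)*.59; w=np.arange(int(y0)-22,int(y0)+23); v=br[w,x]; v=np.clip(v-np.percentile(v,40),0,None); ys.append((w*v).sum()/v.sum())
p=np.polyfit(xs,ys,1)
for x in (215,220,225,230):
    v=yel[140:260,x]; w=np.arange(140,260); print(x,((w*v).sum()/v.sum()).round(1),'line',np.polyval(p,x).round(1))
im,d=snap('top','t4')
for x,y in [(440,420),(480,365),(560,450),(600,375)]: print(w2u(world('top',d,230+x//4,175+y//4)).round(3))
o=arm.get_obs(); print(np.abs(o['qvel']).max(),o['grasp_force'],o['wrist_force'])
E
```

```text
time_s: 12.0
tool_pos: [0.5211, 0.0632, 0.2065]
tcp_rot: [-3.025, 0.494, 0.454]
wrist_force: [-8.3, -3.1, 2.3]
width: 0.0189
grasp_force: 71.1
215 189.6 line 189.5
220 187.0 line 186.5
225 186.4 line 183.6
230 186.4 line 180.7
[-0.127 -0.035  0.636]
[-0.117 -0.039  0.64 ]
[-0.052 -0.105  0.052]
[-0.01  -0.114  0.053]
0.0013832919832363092 71.10348343849182 [-8.10375774 -3.33334568  1.41889621]
```

Aligned within about 0.2 px, with the lid held still. Handing in.

```bash
python3 -c "
from workcell import arm
print(arm.hand_in())"
```

```text
the job is handed in; nothing more can be done
None
```

I pressed both terminal covers shut under their clips, then raised the guard until its pointer met the brass index, within about 0.2 px in the side camera, and handed in while holding it still at about 12 s. The hand-in gave no verdict, and at the end the arm hid the left cover, last seen shut before the lift.

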